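# Lift the cedar chest's lid off its hinges and park it in the lid rack

## Task

The cigar roller wants the red cedar chest without its lid, so as to fill it with both hands: swing its lid up on its hinges until it is upright, lift it straight up off the hinges, and stand it knob-up in the green lid rack, about the middle of the slot. Lower it into the slot by its knob rather than dropping it, let go, and leave the lid of the pale chest as it is.

Things in the scene. Friction and masses are not known exactly. Their poses are not given: they have to be found in the camera images.
- red_lid_knob (a point): Centre of the red lid's brass knob, a bar 20 mm thick, 34 mm long along y; pinch its flat ends and the lid pivots in the fingers. Lid: loose, 0.2-0.4 kg, 183(x) x 200(y) x 12 mm; 12 mm stem holds the knob 32 mm off its front edge, in mid-thickness, 215 mm from its rear (later lower) edge. Shut: knob nearest the robot, 76 mm above the table, space below. x knob to hinge, y along hinge, z out of top face.
- red_chest_hinge (a point): Mid hinge axis of the fixed red cedar chest (160 x 200 x 70 mm high), 12 mm behind its back wall, 76 mm above the table. x to the back, y along axis, z up. The lid turns freely, falls if let go; upright, its knob is 208 mm above here. Its flat side pins (out to 118 mm each side of mid) sit loosely in bearings, open at the top; they come out only near upright (within 25 deg) and are free after 25 mm.
- rack_slot (a point): Centre of the slot's floor in the fixed green lid rack (110 x 250 mm, 67 mm high), 15 mm above the table. x across the slot, y along it, z up. Slot 250 mm long, ends open, 18 mm wide for the lowest 30 mm, then flaring to 48 mm at its mouth, 52 mm above this floor. A lid standing in it has its knob 215 mm above this point and may lean 12 deg when let go.
- pale_lid_knob (a point): Centre of the black knob on the shut lid of the pale wooden chest, a bystander of the same shape and size as the red one, highest point (its hinge bearings) 92 mm above the table. Axes as for the red lid. It must stay as it is.

How it is judged:
By the outcome, as a careful person would: the job done as asked, in the order asked, and still so for the second after the job is handed in, with the robot touching nothing.
It also fails if it takes over 51 s, if anything falls off the work surface, if the arm or the gripper's body presses on something with over 40 N, if the wrist force passes 120 N, or if a joint passes its speed limit or range.

## Robot

A 6-joint arm with a two-finger parallel gripper is mounted at the origin on the work surface. World frame = base frame: x ahead of the robot, y to its left, z up, the work surface at z = 0. Lengths are in m, angles in degrees, forces in N, time in s.
With the tool pointing down it reaches from about 0.4 to 0.825 m from the base axis. Payload 7 kg.
Tool frame: the origin (TCP) lies midway between the tips of the shut fingers; the grasp point (between the pads) lies 19 mm behind it; z points along the fingers, y is the line along which they close (so a half turn about z gives the same grasp; the last joint's range is limited). The gripper opens to 88 mm and grips with 3 to 60 N. Pads are 19 mm wide; open, the fingers measure 130 mm over their backs; the gripper's body (78 mm by 193 mm) begins 47 mm behind the grasp point.
Start: joints at [93.742, 20.546, 0.682, 0, -70.136, -16.507], TCP at [0.149, 0.658, 0.227] pointing down, gripper open.
Joint ranges: [-176.03, 176.03], [-82.01, 121.73], [-58.28, 71.71], [-173.87, 95.51], [-174.79, -0.11], [-173.66, 173.66]. Speed limits (degrees/s): [136.94, 136.94, 172.46, 180, 180, 180].

## Interface

Orientations are given as [roll, pitch, yaw] about the fixed x, y, z axes, in that order (R = Rz(yaw) Ry(pitch) Rx(roll)).
In Python, from plant import r, eyes, workorder gives the robot as it stands.
- The arm moves only by the tool step_arm, never from a script. Its argument "plan" is a list of rows, each a list of 5 numbers: the shift along the tool's x, y, z each as a share of 25 cm, from -1 to 1, then the turn about the tool's z as a share of 60 degrees, from -1 to 1, then the finger opening in mm, from 0 to 87.6. In form: [[x, y, z, turn, jaw], ...]. A call has 1 to 12 rows; each row is the pose to reach, as a shift and turn from the pose commanded when the call began, along the tool's axes at that moment; what a row does not reach only later rows make up. A row lasts 1/12 s, in which the tool goes at most 41.7 mm and 7.16 degrees, less where a joint would pass 70% of its speed; a pose out of reach is approached as far as the arm can. A call with a number of a shift or a turn outside -1 to 1 is refused whole. A call with a gripper value outside its range is refused whole. The fingers move at their own pace and stop on an object; "newtons" is the grip in N (left out, the last holds). Time passes only in rows, so rows that repeat a pose let the fingers close. It gives the time, the measured TCP pose, the force, the opening and the grip force at its end, in the units of the state.
- r.get_state(): the state, without advancing time (a new reading comes with each control period).
- eyes.capture(name): name is "scene" or "side" or "wrist"; returns the picture (384x512x3 uint8, red, green, blue); there is no depth.
- eyes.camera_model(name): a dict with "fov_y" (degrees; the focal length in pixels is half the picture's height over the tangent of half this angle, whatever the lens; pixels are square), "cx", "cy" (the principal point, pixels), "world_to_cam" (4x4, takes a point from world to camera coordinates); the wrist camera has in their place "hand_eye" (4x4, takes a point from camera to tool coordinates, whose origin is the TCP and whose axes are the flange's). Camera axes: x right, y up, looking along -z (the intrinsics and any distortion apply to the point x, -y, -z); pixel columns grow to the right and rows downward; lengths in m; the calibration is good to about 2 mm. A picture is of the moment at which its call begins: read the wrist's pose just before it. camera_model takes no time and is no camera call.
- workorder.close_job(): hands the job in; it is judged then, once.
The state is a dict: "time_s": time; "joints": joint angles; "qd": joint speeds; "joint_torque": joint torques, N m; "tcp_pos": TCP position; "eef_rot": TCP orientation; "contact_force": force on the tool from outside, world axes, zero at the start; "moment": the same for the moment, N m; "gripper_width": finger opening in m; "gripper_force": force on a finger pad.
Only numpy, scipy, OpenCV 4.12 (cv2) and the standard library are available. Lean on these libraries where they do the work, as an engineer would, in place of code of your own. Each camera call takes 0.05 s, during which the arm holds its last target. There are 200 camera calls.

## Working session

There is one attempt and no reset: what is moved stays moved. The work goes in short steps, Python scripts to look and compute and a tool call to move; the robot and the scene stay as the last step left them, time stands still between calls to the robot, and variables do not carry over. Pictures are saved under pics/ and viewed, at most 10 in all, crops included, and the job is handed in when it is done.

Besides the shell and the picture viewer there is one more tool, called after "Request:" as a command line: name --pt "numbers of a row" for each row, then --argument value for the rest. step_arm: Moves the arm, as the interface text tells. Its arguments: {"type":"object","properties":{"plan":{"type":"array"},"newtons":{"type":"number"}},"required":["plan"]}

```bash
mkdir -p pics; ls; python3 - <<'E'
from plant import r, eyes, workorder
import cv2,numpy as np
s=r.get_state(); print(s)
for n in ["scene","side","wrist"]:
    im=eyes.capture(n); cv2.imwrite(f"pics/{n}0.png",im[...,::-1]); print(n,eyes.camera_model(n))
E
```

```text
pics
{'time_s': 0.0, 'joints': array([ 9.37409611e+01,  2.05923297e+01,  6.33990220e-01, -2.07499922e-02,
       -7.01344125e+01, -1.65081024e+01]), 'qd': array([-0.01516988,  0.0118097 ,  0.056033  ,  0.06358535, -0.0375624 ,
        0.00186844]), 'joint_torque': array([-9.23497246e-04, -5.82717991e+01,  2.93057799e+01,  6.99729323e+00,
        7.03147991e-03, -1.64432313e-04]), 'tcp_pos': array([0.14906753, 0.65784126, 0.22561224]), 'eef_rot': array([ 1.79905528e+02, -7.65608257e-03, -1.27742019e+01]), 'contact_force': array([-0.02845057, -0.6017063 ,  0.11571907]), 'moment': array([ 0.00055148, -0.04570959, -0.03475855]), 'gripper_force': 0.0, 'gripper_width': 0.08740693675467585}
scene {'fov_y': 46.21070243477489, 'cx': 254.98998126624053, 'cy': 185.52553012665254, 'world_to_cam': array([[ 0.8342595 ,  0.55115982, -0.01529483, -0.40532638],
       [-0.40892761,  0.63710156,  0.6533604 ,  0.17229537],
       [ 0.36985036, -0.53881764,  0.7568925 , -1.32942505],
       [ 0.        ,  0.        ,  0.        ,  1.        ]])}
side {'fov_y': 47.127520778147925, 'cx': 249.9195027556471, 'cy': 186.48503981578625, 'world_to_cam': array([[ 0.99597213, -0.08723199, -0.02073897, -0.52182076],
       [ 0.07349188,  0.66169849,  0.74615953, -0.09304245],
       [-0.05136603, -0.74467824,  0.6654441 , -1.04229609],
       [ 0.        ,  0.        ,  0.        ,  1.        ]])}
wrist {'fov_y': 58.27899956837278, 'cx': 252.2229577793471, 'cy': 185.1147398722121, 'hand_eye': array([[ 5.59096493e-04,  9.56674457e-01,  2.91159184e-01,
         7.85384255e-02],
       [ 9.99999489e-01, -2.89772357e-04, -9.68124690e-04,
        -7.55879681e-04],
       [-8.41810279e-04,  2.91159577e-01, -9.56674131e-01,
        -1.58531425e-01],
       [ 0.00000000e+00,  0.00000000e+00,  0.00000000e+00,
         1.00000000e+00]])}
```

View pics/scene0.png

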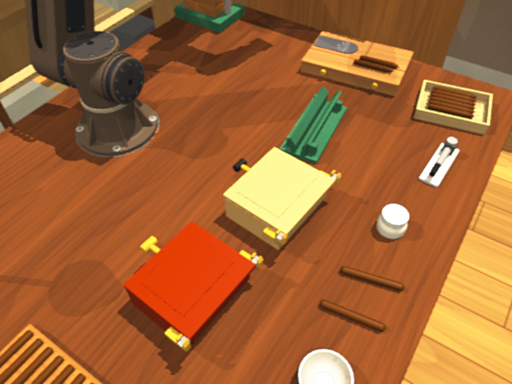

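View pics/side0.png

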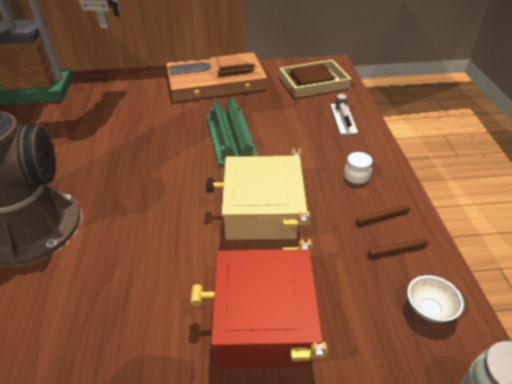

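The scene view shows the red chest (knob ~(150,244), bearings ~(178,338) and (254,258)), the pale chest (knob ~(240,165)) and the green rack at ~(315,125). The side view shows the red knob ~(200,295), bearings ~(312,350) and (303,245), and the rack ~(232,130). Next I'll enlarge the rack and the red chest.

```bash
cat > h.py <<'E'
import numpy as np,cv2
from plant import r,eyes,workorder
from scipy.spatial.transform import Rotation as R
def cam(n,st=None):
    m=eyes.camera_model(n); f=192/np.tan(np.radians(m["fov_y"]/2))
    if n=="wrist":
        T=np.eye(4);T[:3,:3]=R.from_euler('xyz',st["eef_rot"],degrees=True).as_matrix();T[:3,3]=st["tcp_pos"]
        c2w=T@m["hand_eye"]
    else: c2w=np.linalg.inv(m["world_to_cam"])
    return f,m["cx"],m["cy"],c2w
def ray(c,p):
    f,cx,cy,T=c; d=T[:3,:3]@np.array([(p[0]-cx)/f,-(p[1]-cy)/f,-1.]); return T[:3,3],d/np.linalg.norm(d)
def onz(c,p,z):
    o,d=ray(c,p); return o+d*(z-o[2])/d[2]
def tri(c1,p1,c2,p2):
    o,d=ray(c1,p1);q,e=ray(c2,p2); s=np.linalg.lstsq(np.c_[d,-e],q-o,rcond=None)[0]
    a=o+s[0]*d;b=q+s[1]*e; return (a+b)/2,np.linalg.norm(a-b)
def proj(c,P):
    f,cx,cy,T=c; q=np.linalg.inv(T)@np.r_[P,1]; return np.array([cx+f*q[0]/-q[2],cy-f*q[1]/-q[2]])
E
cat > m.py <<'E'
from h import *
for n in ["scene","side"]:
    c=cam(n); im=cv2.imread(f"pics/{n}0.png"); hsv=cv2.cvtColor(im,cv2.COLOR_BGR2HSV)
    H,S,V=[hsv[...,i].astype(int) for i in range(3)]
    def comps(m,amin):
        k,l,s,ce=cv2.connectedComponentsWithStats(m.astype(np.uint8)); return [(s[i],ce[i],l==i) for i in range(1,k) if s[i][4]>=amin]
    print(n)
    for s,ce,_ in comps((H>20)&(H<34)&(S>190)&(V>130),15): print(" brass",s,ce.round(1),onz(c,ce,.076).round(3))
    for nm,m in [("red",((H<7)|(H>175))&(S>200)&(V>(185 if n=="scene" else 150))),("pale",(H>20)&(H<34)&(S>60)&(S<190)&(V>190))]:
      for s,ce,mm in comps(m,1500):
        ct=max(cv2.findContours(mm.astype(np.uint8),0,2)[0],key=cv2.contourArea)
        a=cv2.approxPolyDP(ct,6,True)[:,0]
        print(" ",nm,s[4],[(tuple(p.tolist()),onz(c,p,.082).round(3).tolist()) for p in a])
    b=(278,82,75,85) if n=="scene" else (200,90,65,80)
    x,y,w,h=b
    a=cv2.resize(im[y:y+h,x:x+w],None,fx=6,fy=6,interpolation=2); cv2.imwrite(f"pics/{n}_rack.png",a)
a,b=[cv2.imread(f"pics/{n}_rack.png") for n in("scene","side")]
o=np.zeros((510,850,3),np.uint8);o[:a.shape[0],:450]=a;o[:b.shape[0],450:450+b.shape[1]]=b;cv2.imwrite("pics/rack.png",cv2.resize(o,None,fx=.94,fy=.94))
E
python3 m.py
```

```text
scene
 brass [241 164   9   7  23] [244.9 167. ] [0.45  0.012 0.076]
 brass [264 228  15  11  45] [271.5 232.9] [ 0.609 -0.12   0.076]
 brass [141 236  19  16  90] [150.  244.9] [ 0.407 -0.287  0.076]
 brass [240 250  16  10  38] [248.3 254.7] [ 0.598 -0.193  0.076]
 brass [164 329  18  14  72] [173.6 335.6] [ 0.579 -0.413  0.076]
 brass [184 340   4   8  20] [185.5 343.5] [ 0.607 -0.413  0.076]
  pale 5062 [((274, 147), [0.476, 0.105, 0.082]), ((224, 195), [0.462, -0.093, 0.082]), ((283, 235), [0.635, -0.114, 0.082]), ((334, 179), [0.654, 0.09, 0.082])]
side
  pale 4554 [((299, 156), [0.655, 0.089, 0.082]), ((227, 157), [0.478, 0.105, 0.082]), ((224, 182), [0.466, 0.012, 0.082]), ((214, 183), [0.443, 0.011, 0.082]), ((224, 185), [0.466, 0.002, 0.082]), ((222, 213), [0.458, -0.089, 0.082]), ((306, 212), [0.637, -0.105, 0.082])]
```

View pics/rack.png

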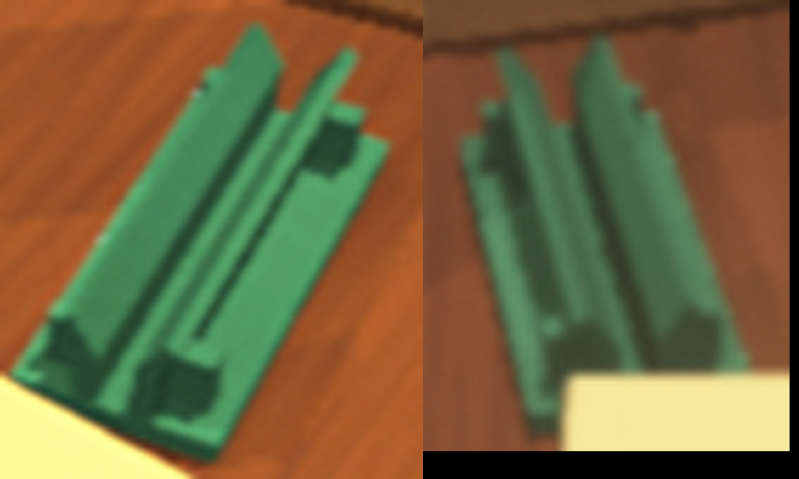

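```bash
python3 - <<'E'
from h import *
for n,pts in [("scene",dict(fr=(388,147),nr=(215,440),nl=(12,370))),("side",dict(fl=(39,140),nl=(107,410)))]:
    o=(278,82) if n=="scene" else (200,90); c=cam(n)
    for k,p in pts.items(): print(n,k,onz(c,(o[0]+p[0]/5.64,o[1]+p[1]/5.64),.015).round(3))
c=cam("scene")
for p in [(255,25),(350,50),(55,318),(162,345)]: print("top",onz(c,(278+p[0]/5.64,82+p[1]/5.64),.067).round(3))
c=cam("side")
for p in [(80,52),(178,38),(125,322),(290,315)]: print("top s",onz(c,(200+p[0]/5.64,90+p[1]/5.64),.067).round(3))
for n in ["scene","side"]:
    im=cv2.imread(f"pics/{n}0.png"); c=cam(n)
    h=cv2.cvtColor(im,cv2.COLOR_BGR2HSV).astype(int)
    p=(190,270) if n=="scene" else (262,300); ref=h[p[1],p[0]]; print(ref, h[320,155] if n=="scene" else h[355,262])
    m=((h[...,0]<6)|(h[...,0]>176))&(h[...,1]>ref[1]-25)&(h[...,2]>ref[2]-25)
    k,l,s,ce=cv2.connectedComponentsWithStats(m.astype(np.uint8)); mm=(l==l[p[1],p[0]]).astype(np.uint8)
    ct=max(cv2.findContours(mm,0,2)[0],key=cv2.contourArea)
    for q in cv2.approxPolyDP(ct,6,True)[:,0]: print(n,"red",q,onz(c,q,.082).round(3))
    if n=="side":
        m=(h[...,0]>18)&(h[...,0]<32)&(h[...,1]>150)&(h[...,2]>100)
        k,l,s,ce=cv2.connectedComponentsWithStats(m.astype(np.uint8))
        for i in range(1,k):
            if s[i][4]>12 and s[i][0]>150 and s[i][1]>130: print("brass",s[i],ce[i].round(1),onz(c,ce[i],.076).round(3))
E
```

```text
scene fr [0.536 0.423 0.015]
scene nr [0.562 0.183 0.015]
scene nl [0.456 0.171 0.015]
side fl [0.427 0.411 0.015]
side nl [0.456 0.17  0.015]
top [0.456 0.414 0.067]
top [0.507 0.422 0.067]
top [0.482 0.166 0.067]
top [0.533 0.177 0.067]
top s [0.453 0.413 0.067]
top s [0.506 0.421 0.067]
top s [0.467 0.168 0.067]
top s [0.544 0.165 0.067]
[  8 251 230] [  6 224  99]
scene red [0 0] [-0.8    0.22   0.082]
scene red [  0 383] [ 0.384 -0.644  0.082]
scene red [511 383] [ 1.118 -0.164  0.082]
scene red [511   0] [0.797 1.207 0.082]
[  5 179 220] [  5 191  91]
side red [307 250] [ 0.62  -0.209  0.082]
side red [219 252] [ 0.447 -0.196  0.082]
side red [213 342] [ 0.431 -0.386  0.082]
side red [319 341] [ 0.604 -0.401  0.082]
brass [284 219  15   6  28] [293.1 222.2] [ 0.606 -0.126  0.076]
brass [192 285  22  16  74] [199.4 293. ] [ 0.408 -0.283  0.076]
brass [295 345  19  10  34] [307.3 349.1] [ 0.583 -0.41   0.076]
brass [295 358  14   1  14] [301.5 358. ] [ 0.571 -0.424  0.076]
```

The rack's base corners and wall tips agree across both views: centre near (0.495, 0.296), yaw about 6.5°. The red knob is near (0.405, -0.286), yaw about -4.7°. I'll go over the rack first for a wrist look, then on to the red chest.

Request:
step_arm --pt "0.74 0.57 -0.2 -0.13 87" --pt "0.74 0.57 -0.2 -0.13 87" --pt "0.74 0.57 -0.2 -0.13 87" --pt "0.74 0.57 -0.2 -0.13 87" --pt "0.74 0.57 -0.2 -0.13 87" --pt "0.74 0.57 -0.2 -0.13 87" --pt "0.74 0.57 -0.2 -0.13 87" --pt "0.74 0.57 -0.2 -0.13 87"

```text
time_s: 0.82
tcp_pos: [0.2991, 0.4774, 0.2774]
eef_rot: [-179.9, -0.0, -5.1]
contact_force: [0.1, 0.8, 0.8]
gripper_width: 0.0871
gripper_force: 0.0
```

Request:
step_arm --pt "0.7 0.69 -0.2 0 87" --pt "0.7 0.69 -0.2 0 87" --pt "0.7 0.69 -0.2 0 87" --pt "0.7 0.69 -0.2 0 87" --pt "0.7 0.69 -0.2 0 87" --pt "0.7 0.69 -0.2 0 87" --pt "0.7 0.69 -0.2 0 87" --pt "0.7 0.69 -0.2 0 87"

```text
time_s: 1.48
tcp_pos: [0.4585, 0.2907, 0.3263]
eef_rot: [180.0, 0.0, -5.1]
contact_force: [-0.9, 0.8, 0.2]
gripper_width: 0.0872
gripper_force: 0.0
```

```bash
cat > w.py <<'E'
import sys
from h import *
s=r.get_state(); im=eyes.capture("wrist")[...,::-1].copy(); cv2.imwrite(f"pics/{sys.argv[1]}.png",im)
np.save(f"pics/{sys.argv[1]}.npy",np.r_[s["tcp_pos"],s["eef_rot"]]); print(s["time_s"],s["tcp_pos"],s["eef_rot"],s["joints"].round(1))
E
python3 w.py wr1
```

```text
1.4833 [0.45851791 0.29069939 0.32632322] [ 1.79996856e+02  1.27822289e-02 -5.14017418e+00] [ 53.1   5.1  -6.5  -0.  -78.4  31.8]
```

View pics/wr1.png

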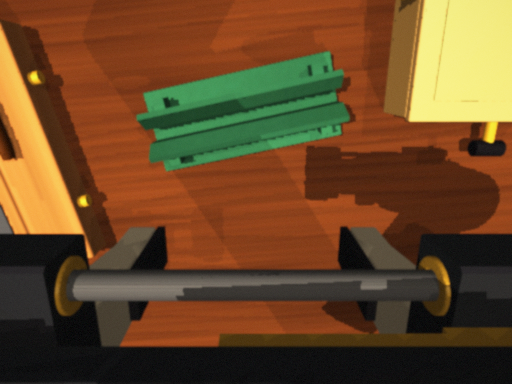

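Wrist view: the rack's base corners are at about (145,94), (330,53), (168,168) and (340,133), and the pale chest's knob at (487,148).

```bash
python3 - <<'E'
from h import *
a=np.load("pics/wr1.npy"); c=cam("wrist",dict(tcp_pos=a[:3],eef_rot=a[3:]))
P=np.array([onz(c,p,.015) for p in [(145,94),(330,53),(168,168),(340,133)]]); print(P.round(3),P.mean(0).round(4))
print([onz(c,p,.067).round(3).tolist() for p in [(143,118),(343,78),(150,152),(347,113)]])
im=cv2.imread("pics/wr1.png");h=cv2.cvtColor(im,cv2.COLOR_BGR2HSV)
m=cv2.inRange(h,(60,90,40),(90,255,255)); m[220:]=0
ct=max(cv2.findContours(m,0,2)[0],key=cv2.contourArea); print(cv2.minAreaRect(ct),cv2.approxPolyDP(ct,3,True)[:,0].tolist())
print(onz(c,(487,148),.076).round(3))
E
```

```text
[[0.532 0.426 0.015]
 [0.561 0.182 0.015]
 [0.43  0.412 0.015]
 [0.458 0.171 0.015]] [0.4952 0.298  0.015 ]
[[0.505, 0.418, 0.067], [0.53, 0.179, 0.067], [0.464, 0.417, 0.067], [0.49, 0.175, 0.067]]
((243.51173400878906, 112.55294036865234), (82.86744689941406, 209.8802490234375), 77.47119140625) [[342, 72], [332, 70], [329, 53], [145, 93], [149, 111], [137, 117], [156, 133], [150, 159], [163, 159], [170, 169], [338, 134], [339, 123], [348, 119], [334, 91], [340, 85]]
[0.434 0.01  0.076]
```

Request:
step_arm --pt "0 1 0 0 87" --pt "0 1 0 0 87" --pt "0 1 0 0 87" --pt "0 1 0 0 87" --pt "0 1 0 0 87" --pt "0 1 0 0 87" --pt "0 1 0 0 87"

```text
time_s: 2.12
tcp_pos: [0.4343, 0.039, 0.3266]
eef_rot: [180.0, 0.0, -5.0]
contact_force: [-0.6, 1.2, -0.0]
gripper_width: 0.0869
gripper_force: 0.0
```

Request:
step_arm --pt "0 1 0.15 0 87" --pt "0 1 0.15 0 87" --pt "0 1 0.15 0 87" --pt "0 1 0.15 0 87" --pt "0 1 0.15 0 87" --pt "0 1 0.15 0 87" --pt "0 1 0.15 0 87"

```text
time_s: 2.7
tcp_pos: [0.4131, -0.21, 0.287]
eef_rot: [180.0, 0.2, -5.1]
contact_force: [0.4, 1.2, -0.0]
gripper_width: 0.0869
gripper_force: 0.0
```

Request:
step_arm --pt "-0.25 0.32 0.15 0 87" --pt "-0.25 0.32 0.15 0 87" --pt "-0.25 0.32 0.15 0 87" --pt "-0.25 0.32 0.15 0 87" --pt "-0.25 0.32 0.15 0 87"

```text
time_s: 3.12
tcp_pos: [0.3448, -0.2805, 0.2507]
eef_rot: [-180.0, 0.1, -5.0]
contact_force: [0.0, 0.4, 0.8]
gripper_width: 0.0869
gripper_force: 0.0
```

```bash
python3 w.py wr2
```

```text
3.1167 [ 0.34483599 -0.28046255  0.25067688] [-1.79970933e+02  9.75886215e-02 -4.99087969e+00] [-13.6  -2.8 -24.4  -0.  -68.5  98.6]
```

View pics/wr2.png

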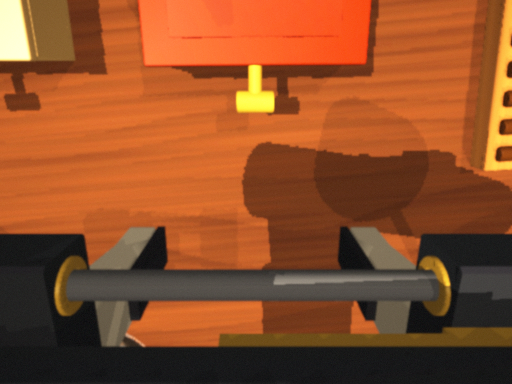

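Wrist view: the red knob bar spans columns 237–274 around row 101, and the lid's front edge runs near-horizontal at row 66.

```bash
python3 - <<'E'
from h import *
a=np.load("pics/wr2.npy"); c=cam("wrist",dict(tcp_pos=a[:3],eef_rot=a[3:]))
im=cv2.imread("pics/wr2.png");h=cv2.cvtColor(im,cv2.COLOR_BGR2HSV)
m=cv2.inRange(h,(22,150,90),(35,255,255)); m[220:]=0;m[:85]=0;m[:,:150]=0
ct=max(cv2.findContours(m,0,2)[0],key=cv2.contourArea);x,y,w,hh=cv2.boundingRect(ct);print(x,y,w,hh)
k=(x+(w-1)/2,y+(hh-1)/2);print(onz(c,k,.076).round(4), onz(c,k,.086).round(4))
print("w",np.linalg.norm(onz(c,(x,k[1]),.076)-onz(c,(x+w,k[1]),.076)))
# front edge: last row of bright red per column
g=(h[...,0]<12)&(h[...,1]>200)&(h[...,2]>235); pts=[]
for u in list(range(155,240,5))+list(range(280,360,5)):
    v=[i for i in range(45,90) if im[i,u,2]>225 and im[i,u,1]<80]
    if v: pts.append((u,max(v)+.5))
P=np.array([onz(c,p,.082)[:2] for p in pts]); f=np.polyfit(P[:,1],P[:,0],1);print(len(P),"yaw",-np.degrees(np.arctan(f[0])),"edge mid x at y -.287",np.polyval(f,-.287))
v0=np.median([p[1] for p in pts]);row=[u for u in range(120,400) if im[int(v0)-5,u,2]>225 and im[int(v0)-5,u,1]<80];print(row[0],row[-1],onz(c,(row[0],v0-5),.082),onz(c,(row[-1]+1,v0-5),.082))
E
```

```text
236 85 39 27
[ 0.4068 -0.2879  0.076 ] [ 0.4073 -0.2879  0.086 ]
w 0.03661115517690314
25 yaw -4.346460481276778 edge mid x at y -.287 0.4366799656717531
343 365 [ 0.43445595 -0.36902015  0.082     ] [ 0.43268119 -0.38948067  0.082     ]
```

Request:
step_arm --pt "0.24 0.007 0.3 -0.007 70" --pt "0.24 0.007 0.3 -0.007 70" --pt "0.24 0.007 0.5 -0.007 70" --pt "0.24 0.007 0.65 -0.007 70" --pt "0.24 0.007 0.74 -0.007 70" --pt "0.24 0.007 0.775 -0.007 70" --pt "0.24 0.007 0.775 -0.007 70" --pt "0.24 0.007 0.775 -0.007 70"

```text
time_s: 3.83
tcp_pos: [0.4062, -0.2875, 0.0589]
eef_rot: [180.0, -0.0, -4.4]
contact_force: [-0.6, 0.6, 0.7]
gripper_width: 0.0698
gripper_force: 0.0
```

```bash
python3 - <<'E'
from h import *
o=[]
for n,b in (("scene",(100,200,100,90)),("side",(150,240,100,90))):
    im=eyes.capture(n)[...,::-1]; x,y,w,h=b; o.append(cv2.resize(im[y:y+h,x:x+w],None,fx=4,fy=4,interpolation=2))
cv2.imwrite("pics/grasp.png",np.hstack(o))
E
```

```text
(no output)
```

View pics/grasp.png

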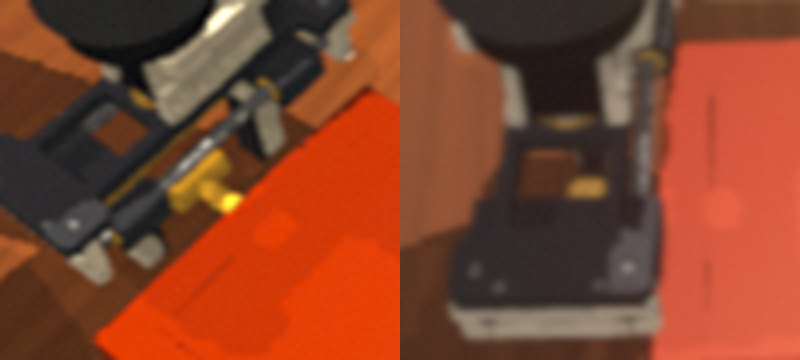

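The fingers straddle the bar: the knob sits between them at about (200,185) in the left crop. I'll close on it.

Request:
step_arm --pt "0 0 0 0 25" --pt "0 0 0 0 25" --pt "0 0 0 0 25" --pt "0 0 0 0 25" --pt "0 0 0 0 25" --pt "0 0 0 0 25" --pt "0 0 0 0 25" --newtons 22

```text
time_s: 4.52
tcp_pos: [0.4046, -0.288, 0.058]
eef_rot: [180.0, -0.0, -4.5]
contact_force: [-0.3, 0.7, 1.9]
gripper_width: 0.0335
gripper_force: 22.0
```

Request:
step_arm --pt "0.001 0 -0.036 0 25" --pt "0.003 0 -0.072 0 25" --pt "0.007 0 -0.109 0 25" --pt "0.013 0 -0.145 0 25" --pt "0.02 0 -0.18 0 25" --pt "0.028 0 -0.215 0 25" --pt "0.038 0 -0.25 0 25" --pt "0.05 0 -0.285 0 25" --pt "0.063 0 -0.318 0 25" --pt "0.078 0 -0.352 0 25" --pt "0.094 0 -0.384 0 25" --pt "0.111 0 -0.416 0 25"

```text
time_s: 5.52
tcp_pos: [0.4328, -0.2901, 0.1625]
eef_rot: [-180.0, -0.0, -4.5]
contact_force: [3.8, -0.8, -5.7]
gripper_width: 0.0337
gripper_force: 22.0
```

Request:
step_arm --pt "0.019 0 -0.031 0 25" --pt "0.039 0 -0.061 0 25" --pt "0.06 0 -0.09 0 25" --pt "0.083 0 -0.119 0 25" --pt "0.107 0 -0.146 0 25" --pt "0.132 0 -0.172 0 25" --pt "0.158 0 -0.197 0 25" --pt "0.186 0 -0.221 0 25" --pt "0.214 0 -0.244 0 25" --pt "0.243 0 -0.266 0 25" --pt "0.273 0 -0.286 0 25" --pt "0.304 0 -0.304 0 25"

```text
time_s: 6.52
tcp_pos: [0.5088, -0.2962, 0.2383]
eef_rot: [180.0, 0.0, -4.5]
contact_force: [-1.3, 0.4, -2.7]
gripper_width: 0.0337
gripper_force: 22.0
```

Request:
step_arm --pt "0.032 0 -0.017 0 25" --pt "0.064 0 -0.033 0 25" --pt "0.098 0 -0.048 0 25" --pt "0.131 0 -0.061 0 25" --pt "0.166 0 -0.073 0 25" --pt "0.201 0 -0.083 0 25" --pt "0.236 0 -0.092 0 25" --pt "0.272 0 -0.099 0 25" --pt "0.307 0 -0.104 0 25" --pt "0.343 0 -0.108 0 25" --pt "0.38 0 -0.111 0 25" --pt "0.416 0 -0.111 0 25"

```text
time_s: 7.52
tcp_pos: [0.6129, -0.3045, 0.266]
eef_rot: [180.0, -0.0, -4.5]
contact_force: [-1.3, 0.8, 1.7]
gripper_width: 0.0337
gripper_force: 22.0
```

```bash
python3 - <<'E'
from h import *
print(r.get_state()["contact_force"],r.get_state()["tcp_pos"])
o=[]
for n,b in (("scene",(90,110,200,280)),("side",(180,100,200,280))):
    im=eyes.capture(n)[...,::-1]; x,y,w,h=b; o.append(cv2.resize(im[y:min(y+h,384),x:x+w],(400,540),interpolation=2))
cv2.imwrite("pics/up.png",np.hstack(o))
E
```

```text
[-1.30134286  0.82765648  1.65280486] [ 0.61290645 -0.30453805  0.26603866]
```

View pics/up.png

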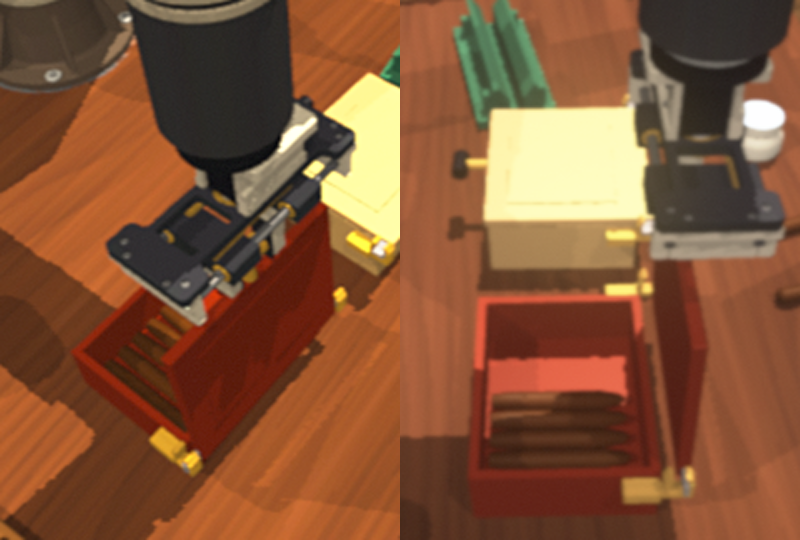

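The lid is upright at the hinge, with the knob still in the fingers. I'll lift it straight up.

Request:
step_arm --pt "0 0 0 0 25" --pt "0 0 -0.02 0 25" --pt "0 0 -0.05 0 25" --pt "0 0 -0.08 0 25" --pt "0 0 -0.12 0 25" --pt "0 0 -0.16 0 25" --pt "0 0 -0.2 0 25" --pt "0 0 -0.24 0 25" --pt "0 0 -0.28 0 25" --pt "0 0 -0.31 0 25" --pt "0 0 -0.33 0 25" --pt "0 0 -0.33 0 25" --newtons 40

```text
time_s: 8.62
tcp_pos: [0.6122, -0.3046, 0.3496]
eef_rot: [180.0, -0.1, -4.5]
contact_force: [-0.1, -0.4, -2.7]
gripper_width: 0.0337
gripper_force: 40.0
```

Request:
step_arm --pt "-0.01 -0.03 0 0 25" --pt "-0.025 -0.09 0 0 25" --pt "-0.045 -0.16 0 0 25" --pt "-0.065 -0.24 0 0 25" --pt "-0.09 -0.32 0 0 25" --pt "-0.11 -0.4 0 0 25" --pt "-0.135 -0.48 0 0 25" --pt "-0.155 -0.56 0 0 25" --pt "-0.175 -0.64 0 0 25" --pt "-0.2 -0.71 0 0 25" --pt "-0.215 -0.77 0 0 25" --pt "-0.22 -0.79 0 0 25"

```text
time_s: 9.62
tcp_pos: [0.5714, -0.1003, 0.3478]
eef_rot: [-180.0, 0.0, -4.4]
contact_force: [-0.6, -0.1, -3.3]
gripper_width: 0.0339
gripper_force: 40.0
```

Request:
step_arm --pt "-0.01 -0.03 0 0 25" --pt "-0.025 -0.09 0 0 25" --pt "-0.045 -0.16 0 0 25" --pt "-0.065 -0.24 0 0 25" --pt "-0.09 -0.32 0 0 25" --pt "-0.11 -0.4 0 0 25" --pt "-0.135 -0.48 0 0 25" --pt "-0.155 -0.56 0 0 25" --pt "-0.175 -0.64 0 0 25" --pt "-0.2 -0.71 0 0 25" --pt "-0.215 -0.77 0 0 25" --pt "-0.22 -0.79 0 0 25"

```text
time_s: 10.62
tcp_pos: [0.5327, 0.0998, 0.3477]
eef_rot: [-180.0, 0.0, -4.5]
contact_force: [-0.0, -0.7, -3.1]
gripper_width: 0.0338
gripper_force: 40.0
```

Request:
step_arm --pt "-0.01 -0.03 0 -0.01 25" --pt "-0.025 -0.09 0 -0.03 25" --pt "-0.045 -0.16 0 -0.05 25" --pt "-0.065 -0.24 0 -0.07 25" --pt "-0.09 -0.32 0 -0.09 25" --pt "-0.11 -0.4 0 -0.11 25" --pt "-0.135 -0.48 0 -0.13 25" --pt "-0.155 -0.56 0 -0.145 25" --pt "-0.175 -0.64 0 -0.16 25" --pt "-0.2 -0.71 0 -0.175 25" --pt "-0.215 -0.77 0 -0.185 25" --pt "-0.22 -0.79 0 -0.185 25"

```text
time_s: 11.62
tcp_pos: [0.4939, 0.301, 0.3476]
eef_rot: [180.0, 0.0, 6.6]
contact_force: [0.0, -1.2, -2.7]
gripper_width: 0.0336
gripper_force: 40.0
```

```bash
python3 - <<'E'
from h import *
s=r.get_state();print(s["contact_force"],s["moment"],s["tcp_pos"],s["eef_rot"])
o=[]
for n,b in (("scene",(220,20,200,190)),("side",(140,20,200,190))):
    im=eyes.capture(n)[...,::-1]; x,y,w,h=b; o.append(cv2.resize(im[y:y+h,x:x+w],None,fx=2,fy=2,interpolation=2))
    c=cam(n); cv2.imwrite(f"pics/{n}3.png",im)
cv2.imwrite("pics/over.png",np.hstack(o))
E
```

```text
[ 0.02083583 -1.19715296 -2.67976985] [-0.16255024 -0.12196392  0.03585398] [0.4939261  0.30095327 0.34759697] [1.79992669e+02 2.37823418e-02 6.64790214e+00]
```

View pics/over.png

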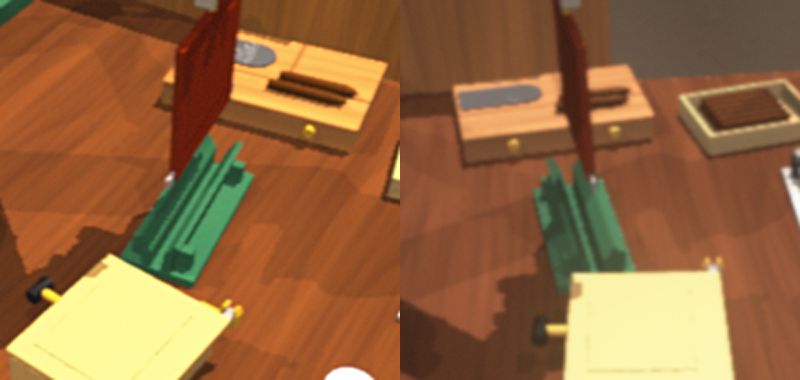

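The lid hangs over the rack, roughly vertical. Its lower near corner is at about (306,109) in the scene view and (236.5,109) in the side view. I'll check it by triangulation.

```bash
python3 - <<'E'
from h import *
a,b=cam("scene"),cam("side")
print(tri(a,(306,109),b,(236.5,109)))
for P in [(.5055,.2017,.152),(.5055-.0,.2017,.164),(.4939,.301,.3666)]: print(proj(a,P),proj(b,P))
E
```

```text
(array([0.51130259, 0.19724541, 0.15933829]), np.float64(0.002984442226244089))
[304.59736242 108.91891476] [234.51233482 111.23435899]
[304.92386521 105.1708645 ] [234.30266763 107.13938602]
[327.85387606  10.30309433] [223.12841269  11.72771744]
```

Request:
step_arm --pt "0.002 0.012 0.03 0 25" --pt "0.002 0.012 0.08 0 25" --pt "0.002 0.012 0.13 0 25" --pt "0.002 0.012 0.18 0 25" --pt "0.002 0.012 0.23 0 25" --pt "0.002 0.012 0.28 0 25" --pt "0.002 0.012 0.32 0 25" --pt "0.002 0.012 0.36 0 25" --pt "0.002 0.012 0.39 0 25" --pt "0.002 0.012 0.42 0 25" --pt "0.002 0.012 0.45 0 25" --pt "0.002 0.012 0.47 0 25"

```text
time_s: 12.72
tcp_pos: [0.4948, 0.2962, 0.2296]
eef_rot: [180.0, 0.0, 6.6]
contact_force: [-1.1, -0.0, -3.0]
gripper_width: 0.0339
gripper_force: 40.0
```

Request:
step_arm --pt "0 0 0.012 0 25" --pt "0 0 0.024 0 25" --pt "0 0 0.036 0 25" --pt "0 0 0.044 0 25" --pt "0 0 0.052 0 25" --pt "0 0 0.06 0 25" --pt "0 0 0.064 0 25" --pt "0 0 0.064 0 25" --newtons 20

```text
time_s: 13.38
tcp_pos: [0.495, 0.2964, 0.2144]
eef_rot: [180.0, 0.0, 6.6]
contact_force: [-1.8, 0.4, -2.7]
gripper_width: 0.0339
gripper_force: 20.0
```

Nothing has touched down yet, so I'll creep lower.

Request:
step_arm --pt "0 0 0.004 0 25" --pt "0 0 0.008 0 25" --pt "0 0 0.012 0 25" --pt "0 0 0.014 0 25" --pt "0 0 0.014 0 25" --newtons 20

```text
time_s: 13.8
tcp_pos: [0.4965, 0.2968, 0.2131]
eef_rot: [-179.9, -0.2, 6.6]
contact_force: [0.1, -1.5, 7.3]
gripper_width: 0.0341
gripper_force: 20.0
```

It has touched the floor at the expected height. I'll release and withdraw upward.

Request:
step_arm --pt "0 0 0 0 40" --pt "0 0 0 0 50" --pt "0 0 0 0 60" --pt "0 0 0 0 70" --pt "0 0 0 0 70" --pt "0 0 -0.05 0 70" --pt "0 0 -0.12 0 70" --pt "0 0 -0.22 0 70" --pt "0 0 -0.34 0 70" --pt "0 0 -0.46 0 70" --pt "0 0 -0.5 0 70" --pt "0 0 -0.5 0 70"

```text
time_s: 14.8
tcp_pos: [0.4962, 0.2972, 0.3396]
eef_rot: [-179.8, -0.3, 6.6]
contact_force: [-0.2, -0.3, 0.7]
gripper_width: 0.0699
gripper_force: 0.0
```

```bash
python3 - <<'E'
from h import *
s=r.get_state();print(s["time_s"],s["contact_force"],s["tcp_pos"])
o=[]
for n,b in (("scene",(160,20,200,250)),("side",(140,20,200,250))):
    im=eyes.capture(n)[...,::-1]; x,y,w,h=b; o.append(cv2.resize(im[y:y+h,x:x+w],None,fx=2,fy=2,interpolation=2))
cv2.imwrite("pics/done.png",np.hstack(o))
E
```

```text
14.8 [-0.23123169 -0.2649604   0.6825133 ] [0.49619525 0.29716809 0.33955035]
```

View pics/done.png

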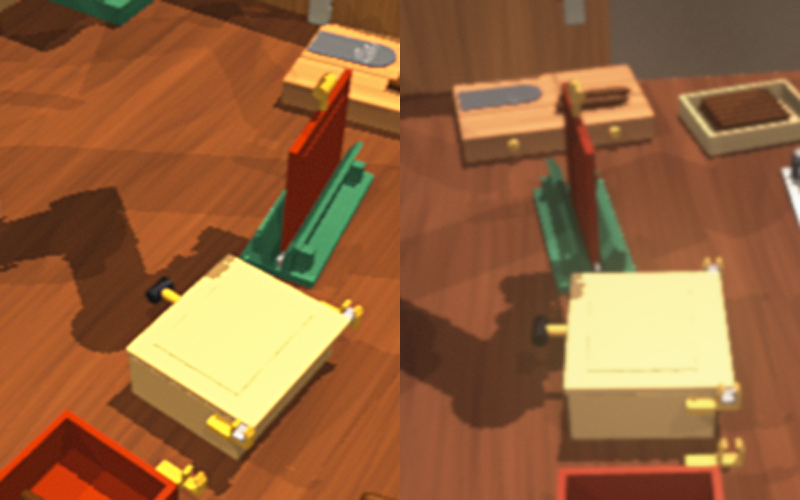

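The lid stands in the slot with its knob up (left crop knob ~(325,90)), the fingers are clear above it, and the pale chest looks undisturbed. I'll hand in the job.

```bash
python3 -c "
from plant import workorder
print(workorder.close_job())"
```

```text
the job is handed in; nothing more can be done
None
```

The red lid is standing knob-up near the middle of the green rack's slot, released with the gripper clear; the pale chest's lid was not touched, and the job was handed in at about 15 s.

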